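# Unload the bending form into the drawer and check its side

### The job

Pull the drawer of the low wooden chest well open, lift every bent-plywood bracket out of the bending form and put it in the drawer, then push the drawer fully shut. Also stand the aluminium straightedge upright on the bench, flush along the far side of the form and about in the middle of it, to check that side. Leave the other things on the bench where they are.

Things in the scene. Friction and masses are not known exactly. Their poses are not given: they have to be found in the camera images.
- form: Bending form: fixed plywood block 170 x 170 mm, 28 mm high, with four open cavities, each 66 mm along x, 50 mm along y and 20 mm deep (floor 8 mm above the bench), centred at x = +-38 mm, y = +-42 mm of the block. Three or four of them hold a bracket. Origin: centre of its underside on the bench; x points away from the robot (turned up to 0.15 rad), y to the left. Its far side is the upright face at x = +85 mm.
- bracket_0: U-shaped bracket bent from thin pale plywood, open side up: 60 mm long (its x), 44 mm wide (its y) and 44 mm high (z), ply 6 mm thick, bends of 11 mm radius below; 50 g; origin: centre of its underside. At the start it sits in a cavity of the form (its underside 8 mm above the bench, so 24 mm of it stand clear above the form). May be absent.
- bracket_1: U-shaped bracket bent from thin pale plywood, open side up: 60 mm long (its x), 44 mm wide (its y) and 44 mm high (z), ply 6 mm thick, bends of 11 mm radius below; 50 g; origin: centre of its underside. At the start it sits in a cavity of the form (its underside 8 mm above the bench, so 24 mm of it stand clear above the form). May be absent.
- bracket_2: U-shaped bracket bent from thin pale plywood, open side up: 60 mm long (its x), 44 mm wide (its y) and 44 mm high (z), ply 6 mm thick, bends of 11 mm radius below; 50 g; origin: centre of its underside. At the start it sits in a cavity of the form (its underside 8 mm above the bench, so 24 mm of it stand clear above the form). May be absent.
- bracket_3: U-shaped bracket bent from thin pale plywood, open side up: 60 mm long (its x), 44 mm wide (its y) and 44 mm high (z), ply 6 mm thick, bends of 11 mm radius below; 50 g; origin: centre of its underside. At the start it sits in a cavity of the form (its underside 8 mm above the bench, so 24 mm of it stand clear above the form). May be absent.
- straightedge: Aluminium box-section straightedge with black end caps, 230 mm long (its y), 35 mm thick (x), 45 mm high (z), 250 g, standing upright on the bench; origin: centre of its underside; either long face will do. At the start it stands beyond the form. Standing against the form it is 17 mm higher than the form.
- chest: Low fixed wooden chest with one drawer, on the right: 220 mm wide (y), about 220 mm deep (x), 95 mm high; origin: centre of its underside; its front faces -x of its own frame (towards the robot, turned up to 0.12 rad).
- chest_drawer0 (a joint): How far the drawer is out, m: 0 shut, 0.149 at its stop; it starts up to 0.015 open and slides along -x of the chest; friction about 1 N, no spring.
- chest_drawer0_handle (a point): Middle of the drawer's handle, a level steel bar 11 mm thick and 105 mm long (along y of the chest), 57 mm above the bench, its axis 35 mm in front of the drawer's face, held by a post 45 mm to either side; moves with the drawer. Free from above.
- drawer_floor (a point): Centre of the drawer's inner floor, 22 mm above the bench; axes as the chest; moves with the drawer. Inside, the drawer measures 175 mm (x) by 178 mm (y), its walls stand 51 mm above this floor. Fully open, the part from x = -87 to x = +55 mm of this point lies clear of the chest. What stands more than 60 mm above this floor stops it from shutting.
- pencil: Red flat carpenter's pencil, 186 mm long, near the front edge of the bench; a bystander.
- sanding_block: Brown sanding block 70 x 110 x 31 mm, at the front right of the bench; a bystander.
- offcut: Flat brown timber offcut 75 x 75 x 24 mm, near the front edge on the left; a bystander.
Things that resemble listed ones, but are neither listed nor needed, are in the scene too. Leave any orange look-alike of the bracket_1 alone.

How it is judged:
By the outcome, as a careful person would: the job done as asked, in the order asked, and still so for the second after the job is handed in, with the robot touching nothing.
Of bracket_0, bracket_1, bracket_2, bracket_3 only 3 to 4 are there at a start; the rules pass over those that are not, and their reading is None.
At some moment in a run one of straightedge may be knocked a few centimetres aside while the robot is not near it.
Once in a run the grip may slacken for a moment while it holds something.
It also fails if it takes over 208 s, if anything falls off the work surface, if the arm or the gripper's body presses on something with over 40 N, if the wrist force passes 120 N, or if a joint passes its speed limit or range.

### The arm

A 7-joint arm with a two-finger parallel gripper is mounted at the origin on a cart in front of the work surface, level with it; the furniture and walls round the work are solid. World frame = base frame: x ahead of the robot, y to its left, z up, the work surface at z = 0. Lengths are in m, angles in rad, forces in N, time in s.
With the tool pointing down it reaches from about 0.4 to 0.9 m from the base axis. Payload 5.5 kg.
Tool frame: the origin (TCP) lies between the finger pads; the fingertips stand 25 mm ahead of it and the grasp point (between the pads) lies 6 mm ahead of it; z points along the fingers, y is the line along which they close (so a half turn about z gives the same grasp; the last joint's range is limited). The gripper opens to 85 mm and grips with 20 to 120 N. Pads are 22 mm wide; open, the fingers measure 114 mm over their backs; the gripper's body (76 mm by 85 mm) begins 54 mm behind the grasp point. The pads swing forward as they close: fully open they stand 13 mm farther back than shut.
Start: joints at [-0.971, 0.501, -0.427, 1.55, 0.221, 1.138, -0.21], TCP at [0.215, 0.613, 0.256] pointing down, gripper open.
Joint ranges: [-2.88, 2.88], [-0.31, 2.03], [-1.54, 1.56], [0.2, 2.42], [-1.41, 4.55], [0.19, 2.02], [-2.57, 2.57]. Speed limits (rad/s): [2.57, 2.57, 3.14, 3.14, 3.14, 3.14, 3.14].

### API

Orientations are given as a rotation vector (axis times angle).
In Python, from plant import bot gives the robot as it stands. Calls block until the motion is done:
- bot.reach(position, orientation): joint-space move of the TCP to a pose.
- bot.move_straight(position, ori=None, max_speed=0.15, max_force=None): straight line of the TCP; ori=None keeps the orientation; max_speed is the mean speed in m/s. With max_force (N) it stops when the force on the tool has changed by that much, and returns True; else False.
- bot.move_j(angles): joint-space move.
- bot.command_gripper(opening, force=None): opening from 0.0 (shut) to 1.0 (fully open); force is the grip in N (None keeps the last); returns when the fingers have stopped.
- bot.pause(seconds).
- bot.solve_ik(position, orientation): joint angles nearest the present ones, or None.
- bot.capture(name): name is "scene" or "top"; returns a dict with "img" (420x560x3 uint8, blue, green, red), "depth" (420x560 float32, m along the optical axis (not along the pixel's ray), 0 where there is no reading), "mtx" (3x3 intrinsics, pixels), "rvec" (rotation vector, rad) and "tvec" (3), from world to camera coordinates, as OpenCV has them. Camera axes: x right, y down, z forward; pixel columns grow to the right and rows downward; lengths in m; the calibration is good to about 2 mm. A picture is of the moment at which its call begins.
A pose or a line that the arm cannot do raises bot.PlanningError and nothing moves.
- bot.finish_job(): hands the job in; it is judged then, once.
Readings, each from a call of its own:
- bot.current_clock(): time.
- bot.current_qpos(): joint angles.
- bot.current_qvel(): joint speeds.
- bot.current_tau(): joint torques, N m.
- bot.current_tool_pos(): TCP position.
- bot.current_orientation(): TCP orientation.
- bot.current_ft_force(): force on the tool from outside, world axes, zero at the start.
- bot.current_ft_torque(): the same for the moment, N m.
- bot.current_gripper_width(): opening from 0.0 (shut) to 1.0 (fully open).
- bot.current_gripper_force(): force on a finger pad.
Only numpy, scipy, OpenCV 4.12 (cv2) and the standard library are available. Lean on these libraries where they do the work, as an engineer would, in place of code of your own. Each camera call takes 0.05 s, during which the arm holds its last target. There are 200 camera calls.

## Working session

There is one attempt and no reset: what is moved stays moved. The work goes in short steps, each a Python script; the robot and the scene stay as the last script left them, time stands still between calls to the robot, and variables do not carry over. Pictures are saved under pics/ and viewed, at most 14 in all, crops included, and the job is handed in when it is done.

```bash
ls; mkdir -p pics
cat > h.py <<'E'
from plant import bot
import numpy as np, cv2
from scipy.spatial.transform import Rotation as R
def cap(name, fn=None):
    c=bot.capture(name)
    if fn: cv2.imwrite('pics/'+fn,c['img'])
    d=c['depth'];K=c['mtx'];v,u=np.mgrid[0:d.shape[0],0:d.shape[1]]
    P=np.stack([(u-K[0,2])/K[0,0]*d,(v-K[1,2])/K[1,1]*d,d],-1)
    Rm=cv2.Rodrigues(np.array(c['rvec'],float))[0]
    W=(P-np.array(c['tvec']).reshape(3))@Rm
    W[d==0]=np.nan
    return c['img'],W
def down(yaw):  # tool z down; closing line (tool y) direction: yaw of tool y from world y
    return (R.from_euler('z',yaw)*R.from_rotvec([np.pi,0,0])).as_rotvec()
E
python3 - <<'E'
from h import *
for n in('scene','top'):
    i,W=cap(n,n+'0.png'); np.save(n+'.npy',W)
print(bot.current_clock(),bot.current_orientation(),down(0))
E
```

```text
pics
0.1 [-5.26538745e-01 -3.09678732e+00  2.68694920e-03] [3.14159265 0.         0.        ]
```

View pics/scene0.png

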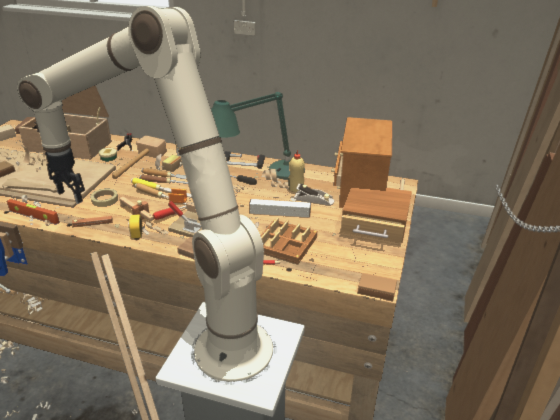

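View pics/top0.png

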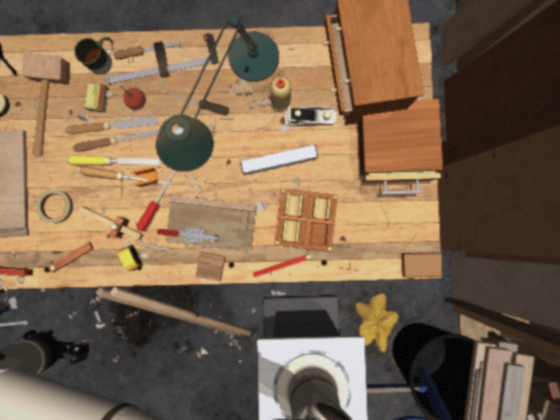

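Top view: the form is at (307,220), with pale brackets at (294,205), (321,207) and (291,231). The cell at (318,234) looks empty. The straightedge is at (280,160). The chest is at (400,140) with its handle at (401,190), and an orange look-alike sits at (147,177). The pale U-shapes in the form match the description. I'll confirm with one crop and measure.

Run:
```python
from h import *
i=cv2.imread('pics/top0.png');W=np.load('top.npy')
cv2.imwrite('pics/c0.png',cv2.resize(i[130:270,230:450],None,fx=3.6,fy=3.6,interpolation=cv2.INTER_CUBIC))
Z=W[...,2]
def box(m,n):
    p=W[m][:,:2].astype(np.float32);r=cv2.minAreaRect(p);print(n,m.sum(),np.round(r[0],4),np.round(r[1],4),round(r[2],2),'z',np.round(np.nanmedian(Z[m]),4))
def reg(v0,v1,u0,u1,z0,z1,n):
    m=np.zeros(Z.shape,bool);m[v0:v1,u0:u1]=(Z[v0:v1,u0:u1]>z0)&(Z[v0:v1,u0:u1]<z1)
    k,l,s,_=cv2.connectedComponentsWithStats(m.astype(np.uint8))
    for j in range(1,k):
        if s[j,4]>15: box(l==j,n)
reg(185,255,265,345,.016,.06,'form')
reg(185,255,265,345,.038,.06,'brk')
reg(140,178,232,325,.035,.06,'edge')
reg(95,178,350,445,.085,.11,'chest')
reg(172,200,350,445,.045,.085,'drawer/handle')
reg(180,200,370,430,.045,.07,'handle')
for u,v in[(318,234),(300,160),(401,190)]:print(W[v,u])
```

```text
form 2211 [0.5019 0.0036] [0.1703 0.1699] 82.22 z 0.0279
form 16 [0.5482 0.1209] [0.0062 0.017 ] 88.43 z 0.0233
brk 42 [0.5483 0.0595] [0.0058 0.0593] 82.15 z 0.0517
brk 43 [0.544  0.0217] [0.0059 0.0591] 82.08 z 0.0518
brk 50 [ 0.5373 -0.023 ] [0.0065 0.0595] 81.54 z 0.0515
brk 49 [ 0.5312 -0.0608] [0.0063 0.0563] 81.14 z 0.0516
brk 43 [0.4721 0.069 ] [0.0058 0.0589] 82.81 z 0.0512
brk 44 [0.4679 0.0312] [0.0061 0.059 ] 82.11 z 0.0515
edge 938 [0.6842 0.0802] [0.0363 0.2296] 11.17 z 0.0447
chest 5011 [ 0.7332 -0.2568] [0.2065 0.2568] 0.91 z 0.095
drawer/handle 759 [ 0.5997 -0.2709] [0.2172 0.0652] 87.71 z 0.0745
handle 224 [ 0.5887 -0.2601] [0.1478 0.0404] 89.29 z 0.0609
handle 22 [ 0.6093 -0.2727] [0.0655 0.0014] 89.98 z 0.0583
[ 0.45790026 -0.03325208  0.00796946]
[0.67874813 0.01598041 0.04117952]
[ 0.58504319 -0.28990008  0.00170949]
```

View pics/c0.png

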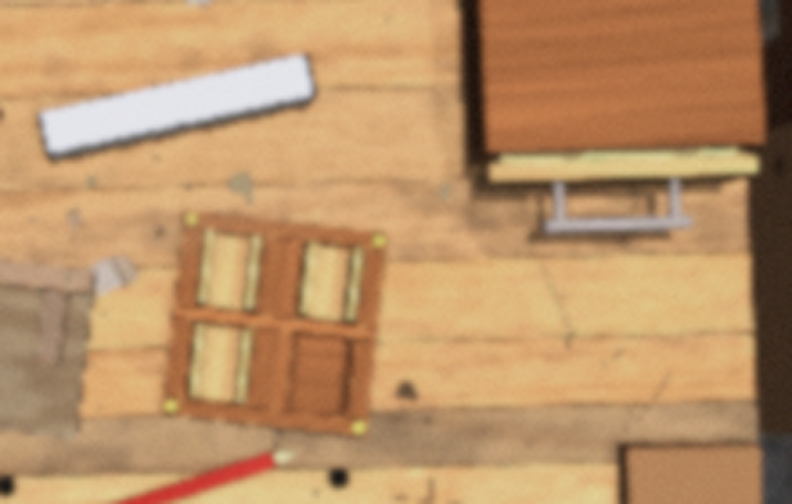

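The crop shows three pale brackets and an empty fourth cell, with nothing orange in the form. The straightedge runs from crop (45,130) to (310,75), and the handle bar from (548,227) to (690,222). Next I'll fix the handle and check the lamp's clearance.

```bash
cat >> h.py <<'E'
FORM=np.array([.5019,.0036]);FY=-.138
def rot(a):return np.array([[np.cos(a),-np.sin(a)],[np.sin(a),np.cos(a)]])
def ori(x,y,z,yaw):
    "half-turn choice with the smallest wrist angle"
    best=None
    for k in(-1,0,1):
        o=down(yaw+k*np.pi);q=bot.solve_ik([x,y,z],o)
        if q is not None and (best is None or abs(q[6])<best[0]-.05):best=(abs(q[6]),o)
    return best[1]
E
python3 - <<'E'
from h import *
i=cv2.imread('pics/top0.png');W=np.load('top.npy');S=np.load('scene.npy')
c=bot.capture('top');K=c['mtx'];Rm=cv2.Rodrigues(np.array(c['rvec'],float))[0];t=np.array(c['tvec']).reshape(3)
def bp(u,v,z):
    r=Rm.T@np.linalg.solve(K,[u,v,1]);o=-Rm.T@t;return o+r*(z-o[2])/r[2]
print('handle ends',bp(382.2,193,.06),bp(421.7,191.7,.06))
for A,n in((W,'top'),(S,'scene')):
    Z=A[...,2]
    m=(Z>.088)&(Z<.1)&(A[...,0]>.58)&(A[...,0]<.84)&(A[...,1]<-.1)&(A[...,1]>-.42)
    k,l,s,_=cv2.connectedComponentsWithStats(m.astype(np.uint8));j=1+s[1:,4].argmax()
    p=A[l==j];e=[]
    for y in np.arange(-.34,-.18,.005):
        q=p[abs(p[:,1]-y)<.003]
        if len(q):e.append((y,q[:,0].min()))
    e=np.array(e);print(n,'front edge slope,x@-.26',np.polyfit(e[:,0]+.26,e[:,1],1),'y range',p[:,1].min(),p[:,1].max())
    h=A[(Z>.05)&(Z<.066)&(A[...,0]>.52)&(A[...,0]<.597)&(A[...,1]<-.16)&(A[...,1]>-.36)]
    if len(h):print('bar',len(h),np.median(h,0),h.min(0),h.max(0))
    f=A[(Z>.06)&(Z<.085)&(A[...,0]>.6)&(A[...,0]<.66)&(A[...,1]<-.16)&(A[...,1]>-.36)]
    if len(f):print('dr',len(f),f.min(0),np.percentile(f,[5,50],axis=0))
L=W[(W[...,2]>.2)&(W[...,0]>.3)&(W[...,1]>-.1)&(W[...,1]<.5)]
print('lamp',L.min(0),L.max(0), 'head',W[145,185])
E
```

```text
handle ends [ 0.57225443 -0.21983194  0.06      ] [ 0.57306323 -0.3347026   0.06      ]
top front edge slope,x@-.26 [3.79864776e-04 6.32095474e-01] y range -0.3851953718665981 -0.1487808023119697
bar 175 [ 0.57511252 -0.27669454  0.06109753] [ 0.5685909  -0.33383663  0.05427148] [ 0.59611252 -0.21567517  0.06595408]
dr 488 [ 0.60103096 -0.35969009  0.06009246] [[ 0.60899458 -0.35015268  0.06524398]
 [ 0.61857408 -0.25745561  0.08027222]]
scene front edge slope,x@-.26 [-0.00254977  0.62937236] y range -0.38303205578937327 -0.10125136828342239
bar 121 [ 0.57385218 -0.2753234   0.05996245] [ 0.56391528 -0.33271089  0.0512542 ] [ 0.59432623 -0.21528152  0.06558711]
dr 440 [ 0.60193059 -0.35993028  0.06016035] [[ 0.60548707 -0.34971608  0.06188986]
 [ 0.61292837 -0.26115605  0.0757697 ]]
lamp [ 0.61372112 -0.09998201  0.20003193] [1.05982637 0.37411378 0.41929884] head [0.66186786 0.28537677 0.38964525]
```

```bash
cat >> h.py <<'E'
def go(x,y,z,yaw,straight=False,**k):
    o=ori(x,y,z,yaw)
    if straight:return bot.move_straight([x,y,z],ori=o,**k)
    bot.reach([x,y,z],o)
def st():return np.round(bot.current_tool_pos(),4),round(bot.current_gripper_width(),3),round(bot.current_gripper_force(),1),round(bot.current_clock(),1),np.round(bot.current_ft_force(),1)
E
python3 - <<'E'
from h import *
go(.22,.42,.28,np.pi/2);go(.47,-.1,.28,np.pi/2);bot.command_gripper(.42,40)
hx,hy=.573,-.276
go(hx,hy,.18,np.pi/2);print(st(),bot.current_qpos())
print(bot.move_straight([hx,hy,.063],max_speed=.1,max_force=10),st())
bot.command_gripper(0,40);print(st())
print(bot.move_straight([hx-.165,hy,.063],max_speed=.08,max_force=15),st())
cap('top','open.png')
E
```

```text
(array([ 0.5731, -0.2749,  0.1801]), 0.42, 0.0, 4.6, array([0.1, 1.2, 0.1])) [-0.03946762  0.5918189   0.62349004  1.68335889 -0.39921558  0.99735683
  0.72447772]
True (array([ 0.5735, -0.2757,  0.0646]), 0.423, 2.3, 5.7, array([-0.1,  0.8,  5.5]))
(array([ 0.5722, -0.2754,  0.0636]), 0.113, 39.0, 6.0, array([1.1, 0.2, 5.2]))
True (array([ 0.4341, -0.2761,  0.0636]), 0.114, 40.8, 7.6, array([ 2. , -0.8, -0.9]))
```

View pics/open.png

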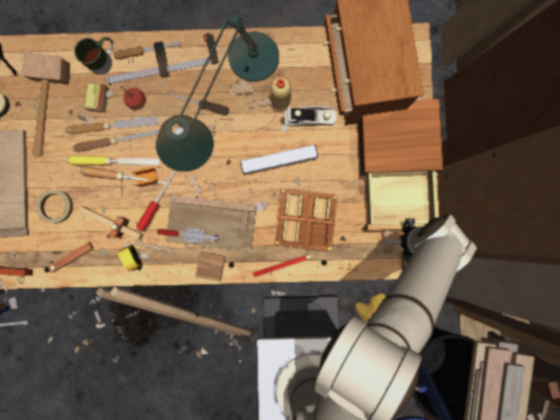

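The drawer is open at its stop, with the interior at (400,198). I'll release it, measure the interior, then take the first bracket.

Run:
```python
from h import *
bot.command_gripper(.42);p=bot.current_tool_pos()
bot.move_straight([p[0],p[1],.2],max_speed=.2)
bot.command_gripper(.76,40)
bx,by=.470,.0501
go(bx,by,.14,FY);print(bot.current_qpos()[6])
i,W=cap('top')
m=(W[...,2]>.015)&(W[...,2]<.03)&(W[...,0]>.44)&(W[...,0]<.66)&(W[...,1]<-.15)&(W[...,1]>-.4)
k,l,s,_=cv2.connectedComponentsWithStats(m.astype(np.uint8));j=1+s[1:,4].argmax()
print('floor',cv2.minAreaRect(W[l==j][:,:2].astype(np.float32)),np.median(W[l==j],0))
w=(W[...,2]>.068)&(W[...,2]<.078)&(W[...,0]>.43)&(W[...,0]<.63)&(W[...,1]<-.15)&(W[...,1]>-.4)
print('walls',cv2.minAreaRect(W[w][:,:2].astype(np.float32)),W[w].min(0),W[w].max(0))
print(bot.move_straight([bx,by,.058],max_speed=.12,max_force=8),st())
bot.command_gripper(0,40);print(st())
bot.move_straight([bx,by,.15],max_speed=.15);print(st())
```

```text
-1.343859332945984
floor ((0.567953884601593, -0.2804275155067444), (0.1441151350736618, 0.17021872103214264), 0.3176417946815491) [ 0.56758705 -0.28141517  0.0220243 ]
walls ((0.5408145189285278, -0.27486133575439453), (0.21438196301460266, 0.17681507766246796), 89.5899658203125) [ 0.45274777 -0.38168362  0.06806455] [ 0.62987642 -0.1672536   0.07791805]
False (array([0.4704, 0.0498, 0.0584]), 0.761, 0.0, 12.0, array([ 1.1, -0.1, -0.9]))
(array([0.4708, 0.0503, 0.0589]), 0.503, 41.0, 12.3, array([-0.4, -0. ,  7.2]))
(array([0.4694, 0.0505, 0.1495]), 0.505, 40.6, 13.1, array([ 0.8, -0.8, -0.1]))
```

```bash
cat >> h.py <<'E'
def pick(bx,by):
    bot.command_gripper(.76,40);go(bx,by,.14,FY)
    print(bot.move_straight([bx,by,.058],max_speed=.12,max_force=8));bot.command_gripper(0,40)
    bot.move_straight([bx,by,.15],max_speed=.15);print('pick',st())
def place(x,y):
    p=bot.current_tool_pos();bot.move_straight([p[0],p[1],.17],max_speed=.2)
    go(x,y,.17,0,True,max_speed=.2);print('over',st())
    print(bot.move_straight([x,y,.0735],max_speed=.08,max_force=6),st())
    bot.command_gripper(.64);bot.move_straight([x,y,.17],max_speed=.15);print('placed',st())
E
python3 - <<'E'
from h import *
place(.602,-.276)
pick(.5343,-.0419)
i,W=cap('top')
cv2.imwrite('pics/p1.png',cv2.resize(i[130:270,230:450],None,fx=3.6,fy=3.6,interpolation=cv2.INTER_CUBIC))
E
```

```text
over (array([ 0.6021, -0.2748,  0.1699]), 0.502, 40.7, 15.2, array([ 0.7,  0.3, -1.1]))
True (array([ 0.6007, -0.275 ,  0.1426]), 0.503, 41.6, 15.8, array([-0.6,  0.2, -0. ]))
placed (array([ 0.6029, -0.2766,  0.1715]), 0.637, 0.0, 16.3, array([-0.2,  0.6,  0.3]))
False
pick (array([ 0.5337, -0.0414,  0.1494]), 0.509, 40.9, 19.5, array([-0.3,  0.7, -1.2]))
```

View pics/p1.png

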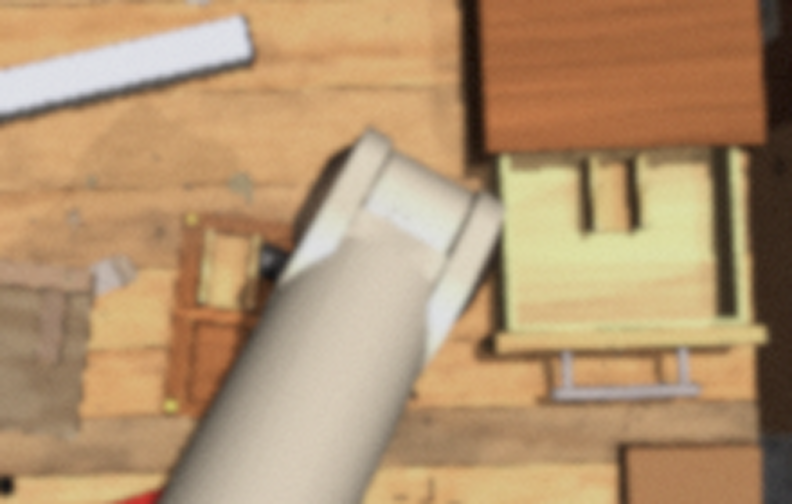

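The first bracket is in the drawer at crop (610,195), but a false guard trip released it high. The straightedge has also been knocked to the left. I'll arm the guard only near the floor, and check how that bracket is lying.

```bash
python3 - <<'E'
s=open('h.py').read()
s=s.replace("    print(bot.move_straight([x,y,.0735],max_speed=.08,max_force=6),st())\n","    bot.move_straight([x,y,.085],max_speed=.1);bot.pause(.3)\n    print(bot.move_straight([x,y,.0735],max_speed=.03,max_force=10),st())\n    if bot.current_tool_pos()[2]>.08: raise SystemExit('high')\n")
open('h.py','w').write(s)
E
python3 - <<'E'
from h import *
i,W=cap('top');Z=W[...,2]
m=(W[...,0]>.50)&(W[...,0]<.64)&(W[...,1]<-.2)&(W[...,1]>-.35)&(Z>.026)
print('b1',m.sum(),cv2.minAreaRect(W[m][:,:2].astype(np.float32)),np.histogram(Z[m],bins=[.026,.03,.04,.05,.06,.064,.068,.075,.1]))
place(.534,-.321)
E
```

```text
b1 669 ((0.5700967311859131, -0.2751820981502533), (0.13964655995368958, 0.1493770182132721), 0.019486328586935997) (array([233,  78,  33,  46,  33,  53,  16, 176]), array([0.026, 0.03 , 0.04 , 0.05 , 0.06 , 0.064, 0.068, 0.075, 0.1  ]))
over (array([ 0.5343, -0.3196,  0.1697]), 0.506, 40.9, 21.4, array([ 0.2,  0.9, -0.3]))
True (array([ 0.5339, -0.3207,  0.0731]), 0.509, 41.4, 23.1, array([0.3, 1.1, 4.5]))
placed (array([ 0.5337, -0.3204,  0.1692]), 0.641, 0.0, 24.2, array([-0.5,  0.1, -0.8]))
```

Run:
```python
from h import *
pick(.5461,.0406);place(.534,-.231)
go(.42,-.1,.3,0)
i,W=cap('top');Z=W[...,2];np.save('top2.npy',W)
cv2.imwrite('pics/p3.png',cv2.resize(i[130:270,200:450],None,fx=3.2,fy=3.2,interpolation=cv2.INTER_CUBIC))
for a in(.60,.534):
  for y in np.arange(-.36,-.19,.008):
    m=(abs(W[...,0]-a)<.012)&(abs(W[...,1]-y)<.004)
    if m.any():print(round(float(np.nanmedian(Z[m])),3),end=' ')
  print()
```

```text
False
pick (array([0.5454, 0.041 , 0.1494]), 0.504, 41.0, 27.7, array([-0.6,  0.2, -0.9]))
over (array([ 0.5342, -0.2296,  0.1697]), 0.506, 40.9, 29.5, array([0.1, 0. , 0.2]))
True (array([ 0.5339, -0.2308,  0.073 ]), 0.508, 41.5, 31.2, array([0.1, 0.4, 4.9]))
placed (array([ 0.5336, -0.2304,  0.1693]), 0.636, 0.0, 32.3, array([0.1, 0.1, 0.2]))
0.032 0.022 0.023 0.023 0.022 0.022 0.022 0.064 0.035 0.028 0.029 0.034 0.05 0.021 0.021 0.022 0.02 0.023 0.022 0.022 
0.025 0.026 0.066 0.045 0.028 0.028 0.03 0.063 0.039 0.023 0.023 0.022 0.024 0.053 0.028 0.029 0.03 0.066 0.039 0.023
```

View pics/p3.png

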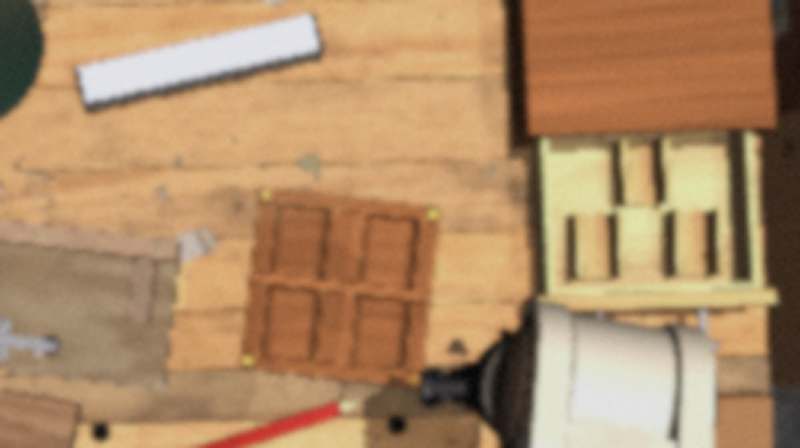

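All three brackets stand upright in the drawer, at crop (640,170), (592,245) and (690,243), and the form is empty. Now I'll shut the drawer.

Run:
```python
from h import *
bot.command_gripper(.42,40)
go(.435,-.276,.18,np.pi/2)
bot.move_straight([.435,-.276,.075],max_speed=.12);bot.pause(.2)
print(bot.move_straight([.435,-.276,.064],max_speed=.05,max_force=10),st())
bot.command_gripper(0,40);bot.pause(.3);print(st())
p=bot.current_tool_pos()
print(bot.move_straight([p[0]+.17,p[1],p[2]],max_speed=.07,max_force=20),st())
bot.pause(.3);print(st())
bot.command_gripper(.42);p=bot.current_tool_pos()
bot.move_straight([p[0],p[1],.2],max_speed=.2)
go(.45,-.12,.3,0)
i,W=cap('top');Z=W[...,2];np.save('top2.npy',W)
cv2.imwrite('pics/p4.png',cv2.resize(i[130:270,200:450],None,fx=3.2,fy=3.2,interpolation=cv2.INTER_CUBIC))
m=(Z>.035)&(Z<.06)&(W[...,0]>.56)&(W[...,0]<.8)&(W[...,1]>-.1)&(W[...,1]<.32)
k,l,s,_=cv2.connectedComponentsWithStats(m.astype(np.uint8))
for j in range(1,k):
    if s[j,4]>200:print('edge',s[j,4],cv2.minAreaRect(W[l==j][:,:2].astype(np.float32)),np.median(Z[l==j]))
h=W[(Z>.05)&(Z<.066)&(W[...,0]>.5)&(W[...,0]<.6)&(W[...,1]<-.2)&(W[...,1]>-.35)]
print('bar',np.median(h,0))
```

```text
False (array([ 0.4354, -0.2761,  0.0639]), 0.42, 1.1, 37.1, array([0.6, 0.1, 2. ]))
(array([ 0.435 , -0.2759,  0.0639]), 0.112, 38.9, 37.7, array([ 1.8,  0.2, -0.1]))
True (array([ 0.5838, -0.2752,  0.0639]), 0.109, 40.3, 39.6, array([-1.6,  0.7,  6.6]))
(array([ 0.5838, -0.2753,  0.0639]), 0.106, 40.2, 39.9, array([-1.5,  0.5,  6.3]))
edge 939 ((0.7172471284866333, 0.13010548055171967), (0.03665522113442421, 0.22963175177574158), 11.403172492980957) 0.04461660959469207
bar [ 0.58186136 -0.27164572  0.06106045]
```

View pics/p4.png

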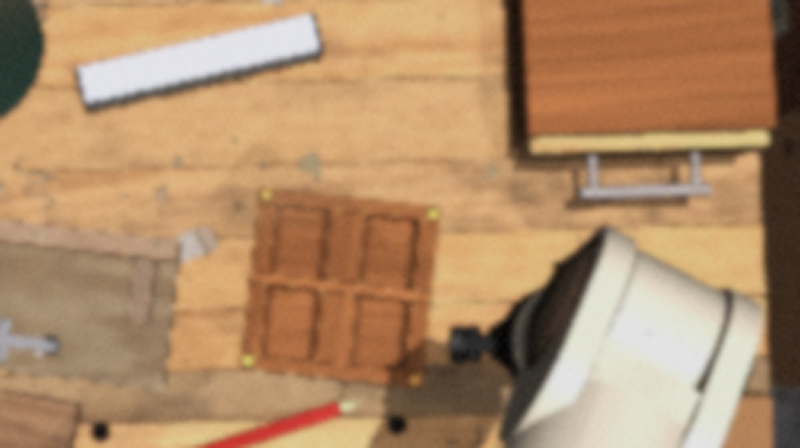

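The drawer travelled 0.149 m and is shut; the bar is at crop (648,190). The straightedge now lies at (0.717,0.130), yaw 0.20. I'll pick it up slightly right of its middle to keep clear of the lamp.

Run:
```python
from h import *
c=np.array([.7172,.1301]);ey=np.radians(11.4);off=np.array([0,-.025])
g=c+rot(ey)@off
def tgt(dx,dy=0):return FORM+rot(FY)@(np.array([.085+.0175+dx,dy])+off)
t=tgt(.008)
k=min((k for k in(-1,0,1) if bot.solve_ik([*g,.06],down(ey+np.pi/2+k*np.pi)) is not None and bot.solve_ik([*t,.06],down(FY+np.pi/2+k*np.pi)) is not None),
  key=lambda k:abs(bot.solve_ik([*g,.06],down(ey+np.pi/2+k*np.pi))[6]))
og,ot=[down(a+np.pi/2+k*np.pi) for a in(ey,FY)]
bot.command_gripper(.66,60)
bot.reach([.6,.0,.2],og);bot.move_straight([*g,.15],max_speed=.15);print(st())
bot.move_straight([*g,.07],max_speed=.1);bot.pause(.2)
print(bot.move_straight([*g,.058],max_speed=.05,max_force=10),st())
bot.command_gripper(0,60);bot.pause(.3);print(st())
bot.move_straight([*g,.12],max_speed=.08);print(st())
bot.move_straight([*t,.12],ori=ot,max_speed=.1);print(st())
bot.move_straight([*t,.066],max_speed=.06);bot.pause(.3)
print(bot.move_straight([*t,.0575],max_speed=.02,max_force=5),st())
i,W=cap('top')
cv2.imwrite('pics/p5.png',cv2.resize(i[130:270,230:450],None,fx=3.6,fy=3.6,interpolation=cv2.INTER_CUBIC))
i,W=cap('scene');cv2.imwrite('pics/s5.png',cv2.resize(i[170:280,220:420],None,fx=4,fy=4,interpolation=cv2.INTER_CUBIC))
```

```text
(array([0.7219, 0.1046, 0.1503]), 0.658, 0.0, 45.7, array([-0.7,  0.1,  0.4]))
False (array([0.7216, 0.1056, 0.0571]), 0.665, 0.0, 47.2, array([-0.3,  0.2,  0.3]))
(array([0.7227, 0.1055, 0.0585]), 0.389, 62.1, 47.9, array([-0.2, -0.2,  3.8]))
(array([0.7217, 0.1057, 0.1195]), 0.388, 61.5, 48.8, array([-0.1,  0.2, -2.2]))
(array([ 0.6083, -0.0357,  0.1199]), 0.39, 61.4, 50.8, array([ 0.3,  0.2, -1.9]))
True (array([ 0.6079, -0.0363,  0.0585]), 0.39, 62.3, 52.5, array([-0.6,  0.7,  4.5]))
```

View pics/s5.png

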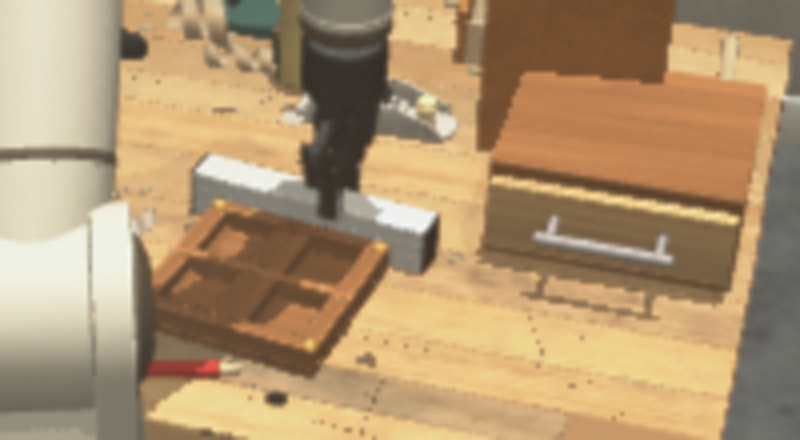

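The straightedge stands on the bench just behind the form, from crop (195,170) to (437,215). Now I'll slide it against the form.

Run:
```python
from h import *
d=rot(FY)@np.array([-1,0]);p=np.array(bot.current_tool_pos());q=p.copy();q[:2]+=d*.022
print(bot.move_straight(q,max_speed=.02,max_force=10),st())
print('moved',(np.array(bot.current_tool_pos())-p)[:2]@d)
bot.command_gripper(.62);bot.pause(.2);p=bot.current_tool_pos();print(st())
bot.move_straight([p[0],p[1],.22],max_speed=.15)
go(.45,-.2,.3,0)
i,W=cap('top');Z=W[...,2]
cv2.imwrite('pics/p6.png',cv2.resize(i[130:270,230:450],None,fx=3.6,fy=3.6,interpolation=cv2.INTER_CUBIC))
m=(Z>.036)&(Z<.06)&(W[...,0]>.5)&(W[...,0]<.7)&(W[...,1]>-.14)&(W[...,1]<.2)
k,l,s,_=cv2.connectedComponentsWithStats(m.astype(np.uint8));j=1+s[1:,4].argmax()
r=cv2.minAreaRect(W[l==j][:,:2].astype(np.float32));print(r,'in form',rot(-FY)@(np.array(r[0])-FORM))
m=(Z>.02)&(Z<.034)&(W[...,0]>.39)&(W[...,0]<.61)&(W[...,1]>-.12)&(W[...,1]<.13)
k,l,s,_=cv2.connectedComponentsWithStats(m.astype(np.uint8));j=1+s[1:,4].argmax()
print('form',cv2.minAreaRect(W[l==j][:,:2].astype(np.float32)))
```

```text
True (array([ 0.6025, -0.0356,  0.0586]), 0.388, 62.0, 53.1, array([ 0.8, -0.2,  1.6]))
moved 0.005450095543975919
(array([ 0.6035, -0.0357,  0.0589]), 0.618, 0.0, 53.7, array([0.1, 0. , 0.7]))
((0.6028354167938232, -0.011388950049877167), (0.22983641922473907, 0.03759533911943436), 82.1288070678711) in form [ 0.10203775 -0.00096153]
form ((0.5024479031562805, 0.004154197871685028), (0.17195504903793335, 0.17072416841983795), 82.11813354492188)
```

View pics/p6.png

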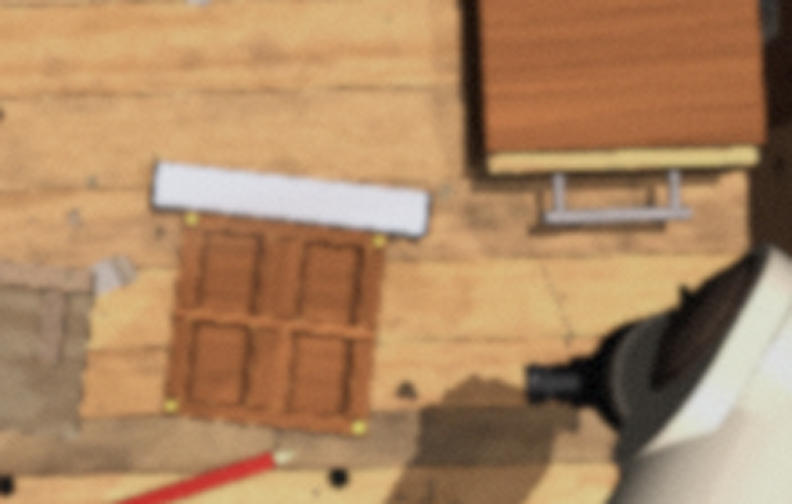

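The straightedge sits flush and centred: 102 mm from the form's centre along x, −1 mm along y, with both at 82.1°. The drawer is shut and the bystanders are untouched.

```bash
python3 -c "
from h import *
print(st(),bot.finish_job())"
```

```text
the job is handed in; nothing more can be done
(array([ 0.4508, -0.1989,  0.2996]), 0.621, 0.0, 56.0, array([ 0.8,  1.3, -0.8])) None
```

The job is handed in at 56 s: all three brackets are in the shut drawer (the fourth cavity was empty), though a false force trip dropped the first about 7 cm; it landed upright. The straightedge stands flush along the middle of the form's far side.

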